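Park the shuttle carriage at the drying blower

ROBOT

A 6-joint arm with a two-finger parallel gripper is mounted at the origin on the work surface. World frame = base frame: x ahead of the robot, y to its left, z up, the work surface at z = 0. Lengths are in m, angles in rad, forces in N, time in s.
With the tool pointing down it reaches from about 0.375 to 0.9 m from the base axis. Payload 3.1 kg.
Tool frame: the origin (TCP) lies between the finger pads; the fingertips stand 8 mm ahead of it and the grasp point (between the pads) lies 11 mm behind it; z points along the fingers, y is the line along which they close (so a half turn about z gives the same grasp; the last joint's range is limited). The gripper opens to 87 mm and grips with 3 to 60 N. Pads are 19 mm wide; open, the fingers measure 117 mm over their backs; the gripper's body (75 mm by 190 mm) begins 51 mm behind the grasp point.
Start: joints at [1.159, 0.527, 1.433, -0, 1.181, -0.178], TCP at [0.144, 0.608, 0.209] pointing down, gripper open.
Joint ranges: [-3.08, 3.08], [-0.75, 2.2], [0.22, 2.44], [-1.43, 4.57], [0, 2.65], [-2.85, 2.85]. Speed limits (rad/s): [2.79, 2.79, 3.14, 3.14, 3.14, 3.14].

INTERFACE

Orientations are given as a unit quaternion [x, y, z, w].
In Python, from rig import robot gives the robot as it stands.
- The arm moves only by the tool move_arm, never from a script. Its argument "motion" is text: rows parted by semicolons, each of 5 numbers parted by spaces: the opening, from -1 (shut) to 1 (fully open), then the shift along the tool's x, y, z normalised to -1 to 1, where 1 is 0.2 m, then the turn about the tool's z normalised to -1 to 1, where 1 is pi rad. A call has 1 to 12 rows; each row is the pose to reach, as a shift and turn from the pose commanded when the call began, along the tool's axes at that moment, turning the shorter way round; what a row does not reach only later rows make up. A row lasts 1/12 s, in which the tool goes at most 41.7 mm and 7.16 degrees, less where a joint would pass 70% of its speed; a pose out of reach is approached as far as the arm can. A call with a number of a shift or a turn outside -1 to 1 is refused whole. A call with a gripper value outside its range is refused whole. The fingers move at their own pace and stop on an object; "newtons" is the grip in N (left out, the last holds). Time passes only in rows, so rows that repeat a pose let the fingers close. It gives the time, the measured TCP pose, the force, the opening and the grip force at its end, in the units of the state.
- robot.get_obs(): the state, without advancing time (a new reading comes with each control period).
- robot.camera(name): name is "scene" or "side" or "wrist"; returns (picture, depth): 420x560x3 uint8, red, green, blue; 420x560 float32, m along the optical axis (not along the pixel's ray), 0 where there is no reading.
- robot.camera_model(name): a dict with "mtx" (3x3 intrinsics, pixels), "position" and "attitude" of the camera in the world. Camera axes: x right, y down, z forward; pixel columns grow to the right and rows downward; lengths in m; the calibration is good to about 2 mm. The wrist camera is an equidistant fisheye: a pixel r from the principal point sees the ray r / f radians off the axis. A picture is of the moment at which its call begins: read the wrist's pose just before it. camera_model takes no time and is no camera call; for the wrist camera it gives the pose at the moment of the call.
- robot.hand_in(): hands the job in; it is judged then, once.
The state is a dict: "time": time; "q": joint angles; "joint_velocities": joint speeds; "joint_torque": joint torques, N m; "position": TCP position; "tool_rot": TCP orientation; "ft_force": force on the tool from outside, world axes, zero at the start; "moment": the same for the moment, N m; "grip_width": finger opening in m; "grip_force": force on a finger pad.
Only numpy, scipy, OpenCV 4.12 (cv2) and the standard library are available. Lean on these libraries where they do the work, as an engineer would, in place of code of your own. Each camera call takes 0.05 s, during which the arm holds its last target. There are 200 camera calls.

TASK

Push the carriage with the freshly glued tile along its track and bring it to rest with the tile centred in front of the drying blower's nozzle, then let go, draw back and watch for two seconds that it stays put. It runs almost without friction and will not stop by itself, so catch it and brake it gently by its spring buffers: it must not be knocked or run into the stop at either end, the tile and its backing sheet must not be touched, and the loose things on the bench stay where they are.

Things in the scene. Friction and masses are not known exactly. Their poses are not given: they have to be found in the camera images.
- track: Fixed shuttle track lying on the bench along its y: aluminium base 140 mm wide with two round steel rails (x = -45 and +45 mm, tops 40 mm high). Origin on the bench, on the centreline. End stops 130 mm wide, 80 mm high, with rubber buffers, faces at y = +450 mm (start end) and y = -470 mm (far end). The carriage starts near the +y end and has to run towards -y.
- carriage (a joint): Travel of the carriage in m, growing towards the far stop; its centre is at y = 0.330 - value in the track's frame. 0 and 0.680: its rear or front buffer touches the stop. Dark steel deck 150 (across) x 124 mm, 50 to 66 mm above the bench. Moving mass 3.5 kg nominal (may differ by a third); friction about 0.02 N plus 0.3 N per m/s: it coasts for many seconds.
- nose_rear (a point): Outermost line, at mid width, of the spring buffer on the carriage's +y end: a rubber nose bar (half-round, radius 12 mm, 120 mm long across the track, axis 58 mm above the bench) on black bellows. Relaxed, it is 120 mm from the carriage's centre. Each buffer yields up to 32 mm along the track against a spring of 60 N/m with almost no damping. Push here to run the carriage off.
- nose_front (a point): The same nose line of the like buffer on the carriage's -y end (facing the far stop): brake here. A carriage that runs against something standing still bounces back almost as fast as it came; fully compressed, the buffer is hard.
- tile: Workpiece fixed centrally on the carriage: white backing sheet 146 x 120 (along the track) x 4 mm, on it a layered wooden octagonal tile 110 mm across flats, 30 mm thick. Origin at the centre of the sheet's underside, 66 mm above the bench; the tile's top is 100 mm above the bench. Freshly glued: not to be touched.
- stop (a point): Middle of the far stop's buffer faces, 58 mm above the bench; two buffers of 22 mm diameter, 60 mm apart.
- blower: Fixed grey drying blower (snail housing, motor, flat nozzle) beyond the track and turned like it, up to 176 mm high; the nozzle points along its -x. Origin on the bench below the middle of the nozzle's mouth. The tile is centred when its origin is at y = 0 in the blower's frame; there, 100 to 180 mm are left between front nose and far stop.
- nozzle (a point): Middle of the nozzle's mouth (mouth 60 mm wide along the track and 22 mm high), 88 mm above the bench, 115 to 125 mm beyond the track's centreline.
- spare_tile: Bystander: loose dark octagonal tile, 110 mm across flats, 30 mm thick, flat on the bench beyond the track; origin at the centre of its underside.
- glue_bottle: Bystander: upright white glue bottle, 60 mm diameter, 150 mm high; origin at the centre of its underside.
- tape: Bystander: roll of tape lying flat, 96 mm outer diameter, 25 mm high; origin at the centre of its underside.
- glue_brush: Bystander: glue brush lying flat on the robot's side of the track; origin under its middle.

How it is judged:
By the outcome, as a careful person would: the job done as asked, in the order asked, and still so for the second after the job is handed in, with the robot touching nothing.
It also fails if it takes over 30 s, if anything falls off the work surface, if the arm or the gripper's body presses on something with over 40 N, if the wrist force passes 120 N, or if a joint passes its speed limit or range.

## Working session

There is one attempt and no reset: what is moved stays moved. The work goes in short steps, Python scripts to look and compute and a tool call to move; the robot and the scene stay as the last step left them, time stands still between calls to the robot, and variables do not carry over. Pictures are saved under pics/ and viewed, at most 10 in all, crops included, and the job is handed in when it is done.

Besides the shell and the picture viewer there is one more tool, called after "Call:" as name(argument=value, ...), one argument or row to a line, values as JSON. move_arm: Moves the arm, as the interface text tells. Its arguments: {"type":"object","properties":{"motion":{"type":"string"},"newtons":{"type":"number"}},"required":["motion"]}

```bash
ls; mkdir -p pics; python3 - <<'E'
from rig import robot
import cv2, numpy as np
o=robot.get_obs();print({k:np.round(v,3) for k,v in o.items()})
for n in("scene","side"):
    p,d=robot.camera(n);cv2.imwrite(f"pics/{n}0.png",p[...,::-1]);np.save(f"pics/{n}0d.npy",d);print(n,robot.camera_model(n))
E
```

```text
pics
{'time': np.float64(0.0), 'q': array([ 1.16 ,  0.528,  1.434, -0.   ,  1.181, -0.178]), 'joint_velocities': array([ 0.   , -0.   ,  0.002,  0.   , -0.001,  0.001]), 'joint_torque': array([-1.0000e-03, -4.4004e+01, -1.7659e+01,  6.3000e-02,  5.8000e-02,
       -0.0000e+00]), 'position': array([0.144, 0.607, 0.208]), 'tool_rot': array([ 0.116,  0.993, -0.001, -0.   ]), 'ft_force': array([ 0.166, -0.158,  0.046]), 'moment': array([-0.076,  0.051,  0.037]), 'grip_force': np.float64(0.0), 'grip_width': np.float64(0.087)}
scene {'mtx': array([[493.57172859,   0.        , 273.17604093],
       [  0.        , 493.57172859, 211.92696465],
       [  0.        ,   0.        ,   1.        ]]), 'position': array([1.57433032, 0.22965556, 1.18249285]), 'attitude': array([ 0.57169593,  0.72460542, -0.30808215, -0.23064287])}
side {'mtx': array([[432.94128607,   0.        , 276.14401121],
       [  0.        , 432.94128607, 209.25522969],
       [  0.        ,   0.        ,   1.        ]]), 'position': array([ 0.25595183, -1.2536013 ,  0.81750497]), 'attitude': array([ 0.86554442, -0.07558437,  0.05603865, -0.49191414])}
```

View pics/scene0.png

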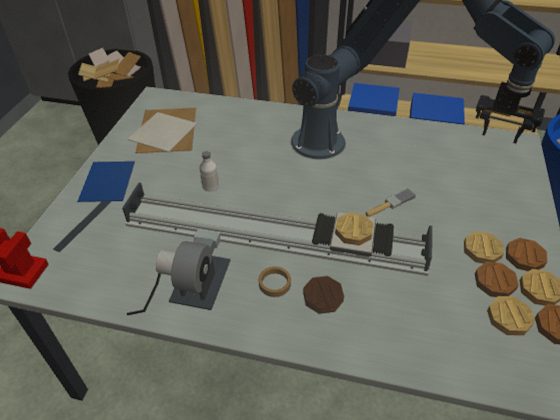

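View pics/side0.png

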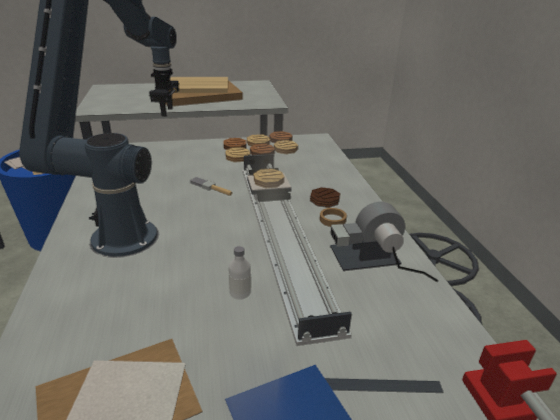

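The scene view shows the carriage at about (355,232) near the right (start) stop at (430,247). The far stop is at (133,203), the nozzle at about (207,240) and the bottle at (209,172). I'll enlarge crops to measure.

```bash
cat > h.py <<'E'
from rig import robot
import cv2, numpy as np
from scipy.spatial.transform import Rotation as R
def cloud(n,d):
    m=robot.camera_model(n);K=m["mtx"]
    v,u=np.mgrid[:420,:560]
    c=np.stack([(u-K[0,2])/K[0,0]*d,(v-K[1,2])/K[1,1]*d,d],-1)
    P=c@R.from_quat(m["attitude"]).as_matrix().T+m["position"]
    P[d==0]=np.nan
    return P
def ray(n,u,v,z):
    m=robot.camera_model(n);K=m["mtx"]
    r=R.from_quat(m["attitude"]).apply([(u-K[0,2])/K[0,0],(v-K[1,2])/K[1,1],1])
    return m["position"]+r*(z-m["position"][2])/r[2]
E
python3 - <<'E'
from h import *
a=cv2.imread("pics/scene0.png")
A=cv2.resize(a[180:310,115:280],None,fx=4.8,fy=4.8,interpolation=cv2.INTER_CUBIC)[:600]
B=cv2.resize(a[180:310,290:450],None,fx=4.6,fy=4.6,interpolation=cv2.INTER_CUBIC)
cv2.imwrite("pics/cA.png",A[:595]);cv2.imwrite("pics/cB.png",B)
for n in("scene","side"):
    P=cloud(n,np.load(f"pics/{n}0d.npy")); print(n)
    # height map top view
    q=P.reshape(-1,3);q=q[np.isfinite(q[:,0])]
    s=q[(abs(q[:,0]-.6)<.4)&(abs(q[:,1])<.9)]
    t=s[(s[:,2]<.01)];print("bench z",np.median(t[:,2]))
    np.save(f"pics/{n}c.npy",s)
    for z0,z1 in((.092,.104),(.072,.084),(.036,.044)):
        k=s[(s[:,2]>z0)&(s[:,2]<z1)&(s[:,0]<.85)]
        for x in np.arange(-.8,.8,.05):
            b=k[(k[:,1]>x)&(k[:,1]<x+.05)]
            if len(b)>5: print(z0,round(x,2),len(b),b[:,:2].mean(0).round(3),b[:,:2].min(0).round(3),b[:,:2].max(0).round(3))
E
```

```text
scene
bench z 0.00017910664593956405
0.092 -0.75 44 [ 0.829 -0.725] [ 0.801 -0.729] [ 0.85  -0.721]
0.092 -0.35 66 [ 0.38 -0.32] [ 0.327 -0.348] [ 0.82 -0.3 ]
0.092 -0.3 17 [ 0.764 -0.281] [ 0.36  -0.299] [ 0.821 -0.254]
0.092 -0.25 21 [ 0.673 -0.219] [ 0.639 -0.25 ] [ 0.85  -0.201]
0.092 -0.2 87 [ 0.737 -0.186] [ 0.642 -0.199] [ 0.85  -0.178]
0.092 0.1 16 [0.516 0.148] [0.491 0.146] [0.538 0.15 ]
0.092 0.15 353 [0.52  0.178] [0.458 0.151] [0.573 0.2  ]
0.092 0.2 375 [0.52  0.223] [0.458 0.2  ] [0.573 0.25 ]
0.092 0.25 26 [0.517 0.253] [0.49 0.25] [0.542 0.256]
0.072 -0.75 25 [ 0.835 -0.726] [ 0.82  -0.728] [ 0.848 -0.721]
0.072 -0.55 127 [ 0.531 -0.53 ] [ 0.458 -0.541] [ 0.591 -0.512]
0.072 -0.35 45 [ 0.377 -0.322] [ 0.349 -0.349] [ 0.805 -0.301]
0.072 -0.25 9 [ 0.847 -0.224] [ 0.844 -0.243] [ 0.849 -0.206]
0.072 -0.2 76 [ 0.754 -0.185] [ 0.64 -0.2 ] [ 0.848 -0.179]
0.072 0.05 36 [0.525 0.094] [0.466 0.088] [0.576 0.099]
0.072 0.1 55 [0.521 0.132] [0.445 0.101] [0.59 0.15]
0.072 0.15 98 [0.561 0.172] [0.447 0.15 ] [0.591 0.2  ]
0.072 0.2 87 [0.564 0.228] [0.448 0.2  ] [0.593 0.25 ]

[... 3258 characters left out ...]
111 [ 0.526 -0.327] [ 0.317 -0.35 ] [ 0.817 -0.3  ]
0.036 -0.3 127 [ 0.617 -0.269] [ 0.472 -0.3  ] [ 0.797 -0.251]
0.036 -0.25 76 [ 0.531 -0.226] [ 0.473 -0.249] [ 0.727 -0.2  ]
0.036 -0.2 66 [ 0.517 -0.175] [ 0.471 -0.199] [ 0.574 -0.151]
0.036 -0.15 52 [ 0.52  -0.125] [ 0.47  -0.148] [ 0.573 -0.101]
0.036 -0.1 48 [ 0.52  -0.074] [ 0.47 -0.1 ] [ 0.572 -0.05 ]
0.036 -0.05 56 [ 0.518 -0.027] [ 0.469 -0.05 ] [ 0.572 -0.001]
0.036 0.0 41 [0.518 0.023] [0.468 0.   ] [0.572 0.046]
0.036 0.05 39 [0.524 0.075] [0.47  0.051] [0.58  0.097]
0.036 0.1 6 [0.46  0.139] [0.458 0.138] [0.465 0.142]
0.036 0.35 8 [0.516 0.386] [0.467 0.37 ] [0.563 0.397]
0.036 0.4 53 [0.514 0.418] [0.452 0.401] [0.574 0.429]
```

View pics/cA.png

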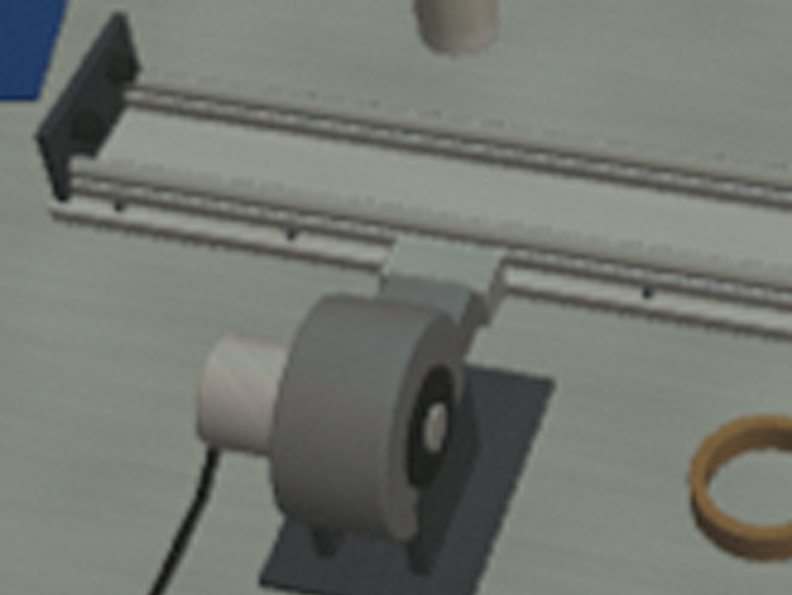

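View pics/cB.png

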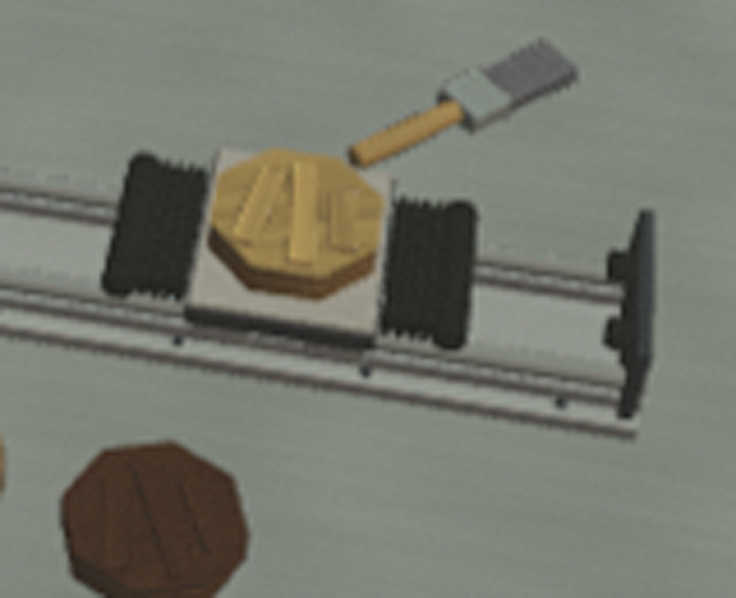

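Crop A shows the nozzle mouth's top edge from about (397,237) to (507,250). Crop B shows the tile centred at about (298,222), the rear nose bar at x≈460 and the start stop at x≈635. Next I'll fit the geometry.

```bash
cat >> h.py <<'E'
def tile(P):
    q=P.reshape(-1,3);q=q[np.isfinite(q[:,0])]
    t=q[(q[:,2]>.09)&(q[:,2]<.108)&(abs(q[:,0]-.52)<.065)&(abs(q[:,1])<.5)]
    if len(t)<50: return None
    t=t[abs(t[:,1]-np.median(t[:,1]))<.062]
    lo,hi=np.percentile(t[:,1],[1,99]); return len(t),t[:,:2].mean(0).round(4),round((lo+hi)/2,4),round(hi-lo,4)
E
python3 - <<'E'
from h import *
for n in("scene","side"):
    s=np.load(f"pics/{n}c.npy"); P=cloud(n,np.load(f"pics/{n}0d.npy"));print(n,tile(P))
    r=s[(s[:,2]>.036)&(s[:,2]<.044)&(s[:,1]>-.47)&(s[:,1]<.05)&(s[:,0]<.59)&(s[:,0]>.45)]
    for sd in(-1,1):
        k=r[sd*(r[:,0]-.523)>.03]; print("rail",np.polyfit(k[:,1],k[:,0],1),len(k))
    for y0,y1 in((-.56,-.49),(.38,.46)):
        k=s[(s[:,1]>y0)&(s[:,1]<y1)&(s[:,2]>.05)&(abs(s[:,0]-.52)<.1)]
        print("stop",k[:,:2].mean(0),np.percentile(k[:,1],[1,5,25,50,75,95,99]).round(3), np.percentile(k[:,0],[1,99]).round(3))
    k=s[(s[:,0]>.63)&(s[:,0]<.665)&(s[:,2]>.07)&(abs(s[:,1]+.22)<.06)]
    print("noz",len(k),k.min(0).round(4),k.max(0).round(4),np.percentile(k[:,1],[2,98]))
    t=k[k[:,2]>.096];print(" top",len(t),t[:,1].min(),t[:,1].max())
    k=s[(s[:,0]>.2)&(s[:,0]<.43)&(s[:,2]>.02)&(abs(s[:,1]+.33)<.1)];print("bottle",k.min(0),k.max(0))
f=lambda x,y:(115+x/4.8-.4,180+y/4.8-.4)
for p in((397,237),(507,250)): print("nozzle top edge px",ray("scene",*f(*p),.1))
E
```

```text
scene (841, array([0.5202, 0.2015]), np.float64(0.2012), np.float64(0.1054))
rail [-0.01365323  0.47514623] 461
rail [-0.01267756  0.56532613] 520
stop [ 0.53102938 -0.52709944] [-0.539 -0.537 -0.531 -0.529 -0.525 -0.513 -0.511] [0.46 0.59]
stop [0.51895745 0.4227051 ] [0.407 0.409 0.419 0.424 0.428 0.432 0.433] [0.448 0.578]
noz 154 [ 0.6392 -0.2557  0.0745] [ 0.665  -0.1848  0.1123] [-0.25205839 -0.18508748]
 top 137 -0.25570794787631446 -0.18481067758849215
bottle [ 0.32582456 -0.35866103  0.02030841] [ 0.37913483 -0.29681861  0.15662179]
side (329, array([0.5174, 0.1894]), np.float64(0.196), np.float64(0.108))
rail [-0.01317985  0.47542441] 397
rail [-0.01329149  0.56519699] 368
stop [ 0.52602409 -0.53951423] [-0.544 -0.543 -0.542 -0.541 -0.539 -0.533 -0.518] [0.463 0.591]
stop [0.51376532 0.41790589] [0.396 0.402 0.415 0.42  0.423 0.427 0.433] [0.452 0.577]
noz 215 [ 0.6416 -0.2644  0.0703] [ 0.665  -0.1857  0.107 ] [-0.26127194 -0.19348724]
 top 119 -0.26440932264352235 -0.1915674383511219
bottle [ 0.31639149 -0.36692671  0.02039455] [ 0.37472887 -0.31775029  0.1503796 ]
nozzle top edge px [ 0.64046971 -0.25755271  0.1       ]
nozzle top edge px [ 0.63559196 -0.18631987  0.1       ]
```

```bash
cat >> h.py <<'E'
YAW=np.pi/2+.0132
cx=lambda y:.5203-.0132*y
def to(x,y,z,yaw=YAW):
    o=robot.get_obs();r=R.from_quat(o["tool_rot"]);M=r.as_matrix()
    cur=np.arctan2(M[1,0],M[0,0]);d=(yaw-cur+np.pi)%(2*np.pi)-np.pi
    print("t",o["time"],"pos",o["position"].round(4),"F",o["ft_force"].round(2),"tilt",M[2,2].round(5),"norm",(r.inv().apply(np.array([x,y,z])-o["position"])/.2).round(4),"turn",round(-d/np.pi,4))
E
python3 -c "
from h import *
to(cx(.362),.362,.18)"
```

```text
t 0.1 pos [0.1439 0.6075 0.2079] F [ 0.48 -0.19 -0.13] tilt -1.0 norm [-2.0912 -0.7655  0.1402] turn 0.4217
```

Call:
move_arm(
  motion="-1 -0.2 -0.07 0.02 0.04; -1 -0.4 -0.14 0.03 0.08; -1 -0.6 -0.21 0.05 0.12; -1 -0.8 -0.28 0.07 0.16; -1 -1 -0.35 0.08 0.2",
  newtons=10,
)

```text
time: 0.52
position: [0.3198, 0.4946, 0.1921]
tool_rot: [0.418, 0.908, -0.001, -0.0]
ft_force: [-0.7, 1.5, -0.8]
grip_width: 0.0613
grip_force: 0.0
```

```bash
python3 -c "
from h import *
to(cx(.362),.362,.18)"
```

```text
t 0.5167 pos [0.3198 0.4946 0.1921] F [-0.73  1.48 -0.76] tilt -1.0 norm [-1.1398  0.3129  0.0604] turn 0.221
```

Call:
move_arm(
  motion="-1 -0.2 0.06 0.01 0.04; -1 -0.4 0.12 0.02 0.08; -1 -0.6 0.18 0.03 0.12; -1 -0.8 0.24 0.04 0.16; -1 -0.98 0.3 0.05 0.2; -1 -0.98 0.3 0.05 0.22; -1 -0.98 0.3 0.05 0.22",
)

```text
time: 1.1
position: [0.4946, 0.3852, 0.1821]
tool_rot: [0.701, 0.713, -0.0, -0.0]
ft_force: [-1.2, 0.3, 0.4]
grip_width: 0.0147
grip_force: 0.0
```

```bash
python3 - <<'E'
from h import *
p,d=robot.camera("scene");print(tile(cloud("scene",d)))
to(cx(.358),.358,.056)
import cv2;cv2.imwrite("pics/s1.png",cv2.resize(p[100:300,250:500,::-1],None,fx=3,fy=3))
E
```

```text
(837, array([0.52  , 0.2013]), np.float64(0.2012), np.float64(0.1054))
t 1.15 pos [0.4928 0.3861 0.1821] F [-1.36 -0.15  0.11] tilt -1.0 norm [-0.1428  0.112   0.6306] turn 0.0025
```

View pics/s1.png

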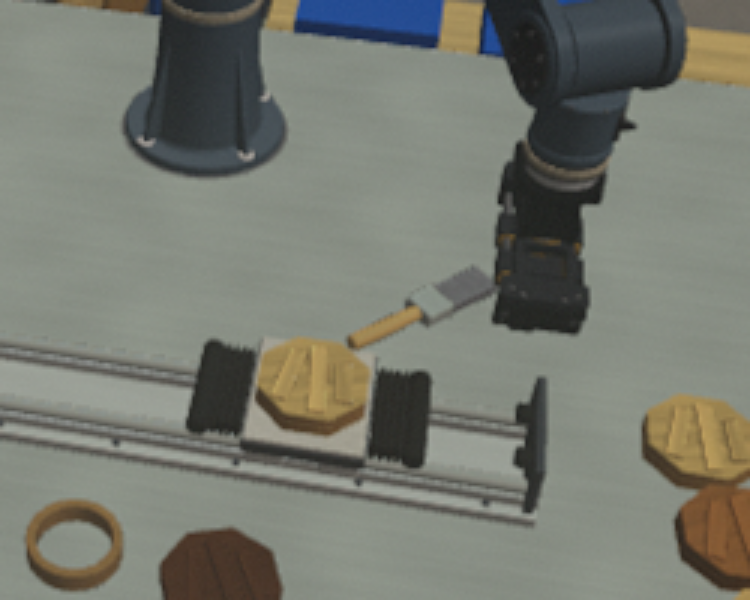

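Call:
move_arm(
  motion="-1 -0.14 0.11 0.1 0.003; -1 -0.14 0.11 0.25 0.003; -1 -0.14 0.11 0.42 0.003; -1 -0.14 0.11 0.56 0.003; -1 -0.14 0.11 0.63 0.003; -1 -0.14 0.11 0.63 0.003; -1 -0.14 0.11 0.63 0.003",
)

```text
time: 1.73
position: [0.5134, 0.3603, 0.0563]
tool_rot: [0.702, 0.713, -0.001, -0.001]
ft_force: [0.4, 0.4, -0.4]
grip_width: 0.0003
grip_force: 0.0
```

```bash
cat > sim.py <<'E'
# carriage pushed by finger on spring; s along track(-y), finger speed schedule
import numpy as np
def sim(m,u,T,gap=.02):
    dt=.001;x=v=0;f=-gap;out=[]
    for i in range(int(T/dt)):
        t=i*dt;f+=u(t)*dt;c=max(0,f-x)
        a=(60*c-(.02+.3*abs(v))*np.sign(v) if v or c*60>.02 else 0)/m
        v2=v+a*dt; v=0 if v>0 and v2<0 and c==0 else v2; x+=v*dt
        if i%250==0: out.append((t,round(x,3),round(v,4),round(c,4)))
    return out
if __name__=="__main__":
    for m in(2.4,3.5,4.6):
        o=sim(m,lambda t:.06 if t<1.4 else 0,7.1);print(m,[p for p in o if p[0] in(.5,.75,1,1.25,1.5,2,2.5,3,4,5,6,7)])
E
python3 sim.py; python3 -c "
from h import *
to(cx(.358),.358,.056)"
```

```text
2.4 [(0.5, np.float64(0.001), np.float64(0.0186), np.float64(0.009)), (0.75, np.float64(0.014), np.float64(0.087), np.float64(0.0111)), (1.0, np.float64(0.041), np.float64(0.1171), 0), (1.25, np.float64(0.07), np.float64(0.1114), 0), (1.5, np.float64(0.097), np.float64(0.1059), 0), (2.0, np.float64(0.147), np.float64(0.0955), 0), (2.5, np.float64(0.192), np.float64(0.0857), 0), (3.0, np.float64(0.233), np.float64(0.0764), 0), (4.0, np.float64(0.301), np.float64(0.0596), 0), (5.0, np.float64(0.353), np.float64(0.0448), 0), (6.0, np.float64(0.391), np.float64(0.0317), 0), (7.0, np.float64(0.417), np.float64(0.0201), 0)]
3.5 [(0.5, np.float64(0.001), np.float64(0.013), np.float64(0.0093)), (0.75, np.float64(0.01), np.float64(0.0675), np.float64(0.0148)), (1.0, np.float64(0.034), np.float64(0.1135), np.float64(0.0064)), (1.25, np.float64(0.063), np.float64(0.1158), 0), (1.5, np.float64(0.091), np.float64(0.1119), 0), (2.0, np.float64(0.146), np.float64(0.1044), 0), (2.5, np.float64(0.196), np.float64(0.0972), 0), (3.0, np.float64(0.243), np.float64(0.0904), 0), (4.0, np.float64(0.327), n
[... 223 characters left out ...]
oat64(0.0095)), (0.75, np.float64(0.008), np.float64(0.0547), np.float64(0.0169)), (1.0, np.float64(0.028), np.float64(0.1027), np.float64(0.0119)), (1.25, np.float64(0.057), np.float64(0.1179), 0), (1.5, np.float64(0.086), np.float64(0.1149), 0), (2.0, np.float64(0.142), np.float64(0.1091), 0), (2.5, np.float64(0.195), np.float64(0.1034), 0), (3.0, np.float64(0.245), np.float64(0.098), 0), (4.0, np.float64(0.338), np.float64(0.0876), 0), (5.0, np.float64(0.421), np.float64(0.0779), 0), (6.0, np.float64(0.494), np.float64(0.0687), 0), (7.0, np.float64(0.558), np.float64(0.0602), 0)]
t 1.7333 pos [0.5134 0.3603 0.0563] F [ 0.38  0.37 -0.43] tilt -1.0 norm [-0.0119  0.0107  0.0015] turn 0.0007
```

Call:
move_arm(
  motion="-1 -0.01 0 0 0; -1 -0.03 0 0 0; -1 -0.055 0 0 0; -1 -0.08 0 0 0; -1 -0.105 0 0 0; -1 -0.13 0 0 0; -1 -0.155 0 0 0; -1 -0.18 0 0 0; -1 -0.205 0 0 0; -1 -0.23 0 0 0; -1 -0.255 0 0 0; -1 -0.28 0 0 0",
)

```text
time: 2.73
position: [0.5159, 0.3031, 0.0569]
tool_rot: [0.703, 0.711, -0.0, -0.0]
ft_force: [-1.0, 1.0, 0.0]
grip_width: 0.0004
grip_force: 0.0
```

```bash
python3 - <<'E'
from h import *
p,d=robot.camera("scene");print(tile(cloud("scene",d)));to(cx(.3),.3,.056)
E
```

```text
(844, array([0.5202, 0.2015]), np.float64(0.2013), np.float64(0.1058))
t 2.7833 pos [0.5158 0.3022 0.0569] F [-0.21 -1.09 -0.39] tilt -1.0 norm [-0.0112  0.0025  0.0043] turn -0.0004
```

```bash
python3 - <<'E'
from h import *
p,d=robot.camera("scene");print(tile(cloud("scene",d)));to(cx(.3),.3,.056)
q,e=robot.camera("side");print(tile(cloud("side",e)))
a=cv2.resize(p[170:270,300:450,::-1],None,fx=4,fy=4);b=cv2.resize(q[130:230,220:320,::-1],None,fx=4,fy=4)
cv2.imwrite("pics/s2.png",np.hstack([a,b])[:, :800] if 0 else cv2.resize(np.hstack([a,b]),(800,320)))
E
```

```text
(830, array([0.5196, 0.2017]), np.float64(0.2012), np.float64(0.1056))
t 2.8333 pos [0.5159 0.3028 0.0569] F [ 0.12  0.35 -0.42] tilt -1.0 norm [-0.014   0.0022  0.0044] turn -0.0005
(327, array([0.5177, 0.1898]), np.float64(0.196), np.float64(0.1116))
```

View pics/s2.png

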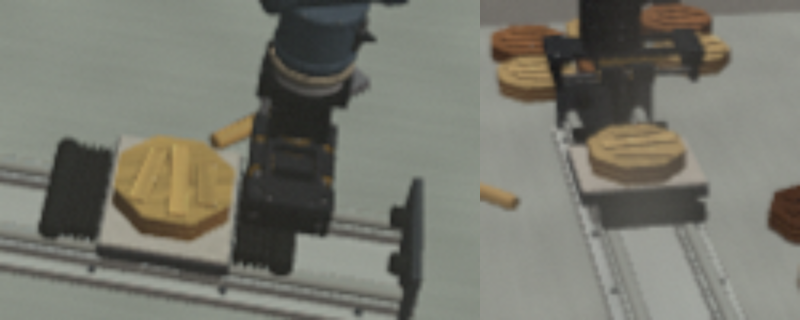

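The gripper hides most of the rear buffer. Its exposed end is at about (280,255), and the carriage hasn't moved. I'll check the nose in the depth data.

```bash
python3 - <<'E'
from h import *
p,d=robot.camera("scene");P=cloud("scene",d);P0=cloud("scene",np.load("pics/scene0d.npy"))
to(cx(.3),.3,.056);print(tile(P))
for Q in(P0,P):
    q=Q.reshape(-1,3)
    for s in(1,-1):
        k=q[(q[:,0]>.535)&(q[:,0]<.58)&(q[:,2]>.052)&(q[:,2]<.085)&(s*(q[:,1]-.2)>.065)&(s*(q[:,1]-.2)<.14)]
        print(len(k),np.percentile(k[:,1],[0,2,50,98,100]).round(4))
k=q[(q[:,1]>.24)&(q[:,1]<.37)&(abs(q[:,0]-.51)<.1)&(q[:,2]<.3)]
for z in np.arange(.04,.26,.015):
    b=k[(k[:,2]>z)&(k[:,2]<z+.015)]
    if len(b):print(z.round(3),len(b),b.min(0).round(3),b.max(0).round(3))
E
```

```text
t 2.9333 pos [0.5161 0.3035 0.057 ] F [ 0.08  0.47 -0.61] tilt -1.0 norm [-0.0176  0.0012  0.0049] turn -0.0004
(840, array([0.5203, 0.2016]), np.float64(0.2013), np.float64(0.1056))
233 [0.2654 0.2665 0.2939 0.3201 0.3213]
213 [0.0823 0.0833 0.1081 0.1336 0.1349]
226 [0.2656 0.2667 0.2942 0.3202 0.3214]
210 [0.082  0.0833 0.1067 0.1338 0.1348]
0.04 80 [0.466 0.24  0.04 ] [0.588 0.37  0.055]
0.055 289 [0.44  0.24  0.055] [0.592 0.321 0.07 ]
0.07 181 [0.443 0.24  0.07 ] [0.592 0.319 0.085]
0.085 83 [0.479 0.24  0.089] [0.557 0.256 0.1  ]
0.1 7 [0.496 0.241 0.1  ] [0.544 0.248 0.103]
0.13 16 [0.432 0.268 0.139] [0.603 0.338 0.145]
0.145 166 [0.426 0.265 0.146] [0.607 0.341 0.16 ]
0.16 266 [0.435 0.265 0.16 ] [0.61  0.341 0.175]
0.175 410 [0.423 0.265 0.175] [0.61 0.34 0.19]
0.19 81 [0.494 0.278 0.19 ] [0.535 0.329 0.205]
0.205 72 [0.512 0.281 0.205] [0.535 0.329 0.22 ]
0.22 22 [0.488 0.266 0.22 ] [0.533 0.336 0.235]
0.235 93 [0.468 0.266 0.235] [0.553 0.34  0.25 ]
0.25 122 [0.506 0.266 0.25 ] [0.555 0.34  0.265]
```

```bash
python3 - <<'E'
from h import *
p,d=robot.camera("wrist");to(cx(.3),.3,.056);print(robot.camera_model("wrist"), robot.get_obs()["q"])
cv2.imwrite("pics/w1.png",p[...,::-1])
E
```

```text
t 2.9833 pos [0.5161 0.3037 0.057 ] F [-0.24  0.69 -0.82] tilt -1.0 norm [-0.0186  0.0012  0.0048] turn -0.0003
{'mtx': array([[325.1922621 ,   0.        , 276.04751372],
       [  0.        , 325.1922621 , 208.74523446],
       [  0.        ,   0.        ,   1.        ]]), 'position': array([0.51398703, 0.37035506, 0.23309416]), 'attitude': array([9.92443914e-01, 6.30445238e-03, 9.18629285e-04, 1.22533618e-01])} [3.45433077e-01 6.96368504e-01 1.61769283e+00 1.51683966e-04
 8.27341650e-01 3.33023064e-01]
```

View pics/w1.png

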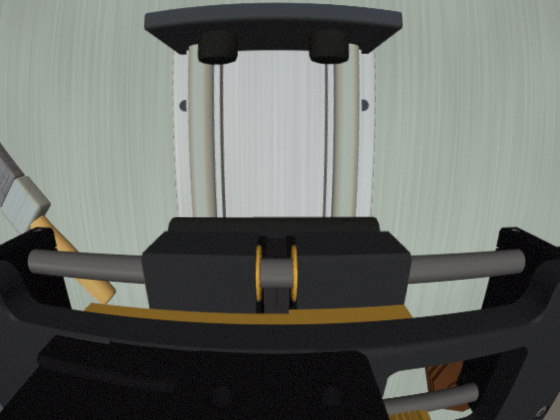

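The wrist view shows the stop at the top (150–400, 10–60) and the rear nose bar at (170–378, 217–230), with the finger carriers just below it in the image. I'll get heights from the wrist depth before touching anything.

```bash
python3 - <<'E'
from h import *
m=robot.camera_model("wrist");p,d=robot.camera("wrist");K=m["mtx"]
v,u=np.mgrid[:420,:560];a=(u-K[0,2])/K[0,0];b=(v-K[1,2])/K[1,1];th=np.hypot(a,b)+1e-9
s=np.tan(th)/th
P=np.stack([a*s*d,b*s*d,d],-1)@R.from_quat(m["attitude"]).as_matrix().T+m["position"]
for c in(200,276,340):
    print(c,[(r,d[r,c].round(3),P[r,c].round(3).tolist()) for r in range(205,320,8)])
o=robot.get_obs();print(o["position"],o["ft_force"],o["moment"],o["time"])
E
```

```text
200 [(205, np.float32(0.2), [0.467, 0.323, 0.039]), (213, np.float32(0.2), [0.467, 0.319, 0.04]), (221, np.float32(0.177), [0.472, 0.32, 0.063]), (229, np.float32(0.174), [0.473, 0.317, 0.067]), (237, np.float32(0.087), [0.494, 0.341, 0.151]), (245, np.float32(0.081), [0.495, 0.341, 0.157]), (253, np.float32(0.076), [0.496, 0.342, 0.162]), (261, np.float32(0.074), [0.497, 0.34, 0.164]), (269, np.float32(0.074), [0.497, 0.338, 0.165]), (277, np.float32(0.074), [0.497, 0.336, 0.165]), (285, np.float32(0.075), [0.496, 0.334, 0.164]), (293, np.float32(0.074), [0.496, 0.333, 0.166]), (301, np.float32(0.076), [0.496, 0.33, 0.165]), (309, np.float32(0.076), [0.496, 0.328, 0.166]), (317, np.float32(0.072), [0.497, 0.328, 0.17])]
276 [(205, np.float32(0.226), [0.515, 0.318, 0.014]), (213, np.float32(0.228), [0.515, 0.312, 0.013]), (221, np.float32(0.177), [0.515, 0.321, 0.063]), (229, np.float32(0.173), [0.515, 0.318, 0.067]), (237, np.float32(0.172), [0.515, 0.314, 0.07]), (245, np.float32(0.162), [0.515, 0.313, 0.08]), (253, np.float32(0.154), [0.515, 0.312, 0.089]), (261, np.float32(0.083)
[... 511 characters left out ...]
]), (229, np.float32(0.175), [0.55, 0.318, 0.066]), (237, np.float32(0.086), [0.532, 0.342, 0.151]), (245, np.float32(0.081), [0.531, 0.342, 0.157]), (253, np.float32(0.074), [0.529, 0.342, 0.164]), (261, np.float32(0.075), [0.529, 0.34, 0.163]), (269, np.float32(0.074), [0.529, 0.339, 0.165]), (277, np.float32(0.075), [0.53, 0.337, 0.165]), (285, np.float32(0.075), [0.53, 0.335, 0.165]), (293, np.float32(0.076), [0.53, 0.332, 0.164]), (301, np.float32(0.077), [0.53, 0.33, 0.164]), (309, np.float32(0.076), [0.53, 0.328, 0.165]), (317, np.float32(0.073), [0.53, 0.328, 0.169])]
[0.51604996 0.30385901 0.05698732] [-0.17847776  0.08058945 -0.1565085 ] [-0.09028949  0.04077548  0.01223832] 3.0333
```

The finger's face (y≈0.3125) overlaps the nose bar (outermost 0.321) with no force and no motion, so it may be riding over the bar. I'll back out, go lower and try again.

Call:
move_arm(
  motion="-1 0.05 0 0 0; -1 0.12 0 0 0; -1 0.2 0 0 0; -1 0.27 0 0 0; -1 0.29 0 0.05 0; -1 0.29 0 0.09 0; -1 0.29 0 0.11 0; -1 0.29 0 0.11 0",
)

```text
time: 3.7
position: [0.5136, 0.3607, 0.0329]
tool_rot: [0.703, 0.712, -0.002, -0.001]
ft_force: [-0.2, -0.2, 0.6]
grip_width: 0.0004
grip_force: 0.0
```

```bash
python3 - <<'E'
from h import *
m=robot.camera_model("wrist");p,d=robot.camera("wrist");K=m["mtx"]
v,u=np.mgrid[:420,:560];a=(u-K[0,2])/K[0,0];b=(v-K[1,2])/K[1,1];th=np.hypot(a,b)+1e-9
s=np.tan(th)/th
P=np.stack([a*s*d,b*s*d,d],-1)@R.from_quat(m["attitude"]).as_matrix().T+m["position"]
for c in(266,270,276,282,288):
    print(c,[(r,P[r,c].round(3).tolist()) for r in range(150,260,6)])
to(cx(.36),.36,.035)
p2,d2=robot.camera("scene");print(tile(cloud("scene",d2)))
a=cv2.resize(p[100:320,180:380,::-1],None,fx=2,fy=2);b=cv2.resize(p2[180:280,330:450,::-1],(528,440))
cv2.imwrite("pics/w2.png",cv2.resize(np.hstack([a,b]),(800,380)))
E
```

```text
266 [(150, [0.506, 0.415, 0.014]), (156, [0.506, 0.411, 0.014]), (162, [0.506, 0.407, 0.014]), (168, [0.506, 0.403, 0.012]), (174, [0.506, 0.4, 0.014]), (180, [0.506, 0.396, 0.014]), (186, [0.506, 0.393, 0.015]), (192, [0.506, 0.389, 0.014]), (198, [0.506, 0.385, 0.014]), (204, [0.506, 0.381, 0.013]), (210, [0.506, 0.377, 0.013]), (216, [0.506, 0.373, 0.013]), (222, [0.506, 0.37, 0.013]), (228, [0.506, 0.365, 0.012]), (234, [0.506, 0.362, 0.014]), (240, [0.507, 0.372, 0.053]), (246, [0.508, 0.373, 0.063]), (252, [0.508, 0.371, 0.068]), (258, [0.508, 0.371, 0.074])]
270 [(150, [0.508, 0.415, 0.015]), (156, [0.508, 0.411, 0.013]), (162, [0.508, 0.407, 0.015]), (168, [0.508, 0.404, 0.014]), (174, [0.508, 0.4, 0.016]), (180, [0.508, 0.396, 0.013]), (186, [0.508, 0.393, 0.014]), (192, [0.508, 0.389, 0.013]), (198, [0.508, 0.385, 0.014]), (204, [0.508, 0.381, 0.014]), (210, [0.508, 0.378, 0.015]), (216, [0.508, 0.374, 0.014]), (222, [0.508, 0.37, 0.014]), (228, [0.508, 0.366, 0.014]), (234, [0.508, 0.362, 0.014]), (240, [0.509, 0.371, 0.049]), (246, [0.509, 0.371, 0.059]), (252, [0.51, 0.3
[... 1230 characters left out ...]
 0.411, 0.014]), (162, [0.519, 0.408, 0.014]), (168, [0.519, 0.404, 0.013]), (174, [0.519, 0.4, 0.014]), (180, [0.519, 0.396, 0.013]), (186, [0.519, 0.393, 0.014]), (192, [0.519, 0.389, 0.014]), (198, [0.519, 0.385, 0.014]), (204, [0.519, 0.382, 0.014]), (210, [0.52, 0.378, 0.013]), (216, [0.52, 0.374, 0.013]), (222, [0.52, 0.37, 0.014]), (228, [0.52, 0.366, 0.014]), (234, [0.52, 0.362, 0.013]), (240, [0.518, 0.372, 0.054]), (246, [0.518, 0.373, 0.063]), (252, [0.518, 0.373, 0.071]), (258, [0.518, 0.371, 0.074])]
t 3.75 pos [0.5142 0.3607 0.0336] F [0.7  0.56 0.66] tilt -0.99999 norm [-0.0038  0.0069 -0.0073] turn -0.0003
(837, array([0.52  , 0.2013]), np.float64(0.2014), np.float64(0.1055))
```

View pics/w2.png

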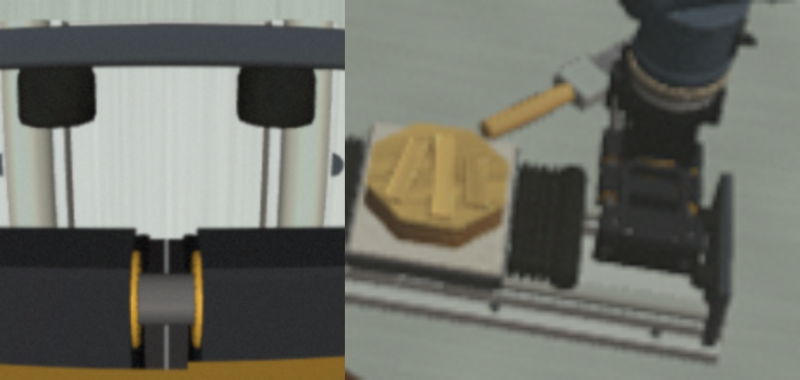

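The fingertip ends about 16 mm higher than I'd assumed (z≈0.042 at TCP 0.034), so the first try skimmed over the bar. It is now low enough, so I'm pushing again.

Call:
move_arm(
  motion="-1 -0.01 0 0 0; -1 -0.03 0 0 0; -1 -0.055 0 0 0; -1 -0.08 0 0 0; -1 -0.105 0 0 0; -1 -0.13 0 0 0; -1 -0.155 0 0 0; -1 -0.18 0 0 0; -1 -0.205 0 0 0; -1 -0.23 0 0 0",
)

```text
time: 4.63
position: [0.5159, 0.3153, 0.0351]
tool_rot: [0.703, 0.711, 0.0, -0.0]
ft_force: [0.1, 1.0, 0.4]
grip_width: 0.0004
grip_force: 0.4
```

```bash
python3 - <<'E'
from h import *
p,d=robot.camera("scene");print(tile(cloud("scene",d)));to(cx(.3),.3,.034)
E
```

```text
(838, array([0.5199, 0.1972]), np.float64(0.1969), np.float64(0.1058))
t 4.6833 pos [0.5158 0.3144 0.035 ] F [ 0.04 -0.02 -0.05] tilt -1.0 norm [-0.0718  0.0018  0.0049] turn -0.0004
```

Call:
move_arm(
  motion="-1 -0.025 0 0 0; -1 -0.05 0 0 0; -1 -0.075 0 0 0; -1 -0.1 0 0 0; -1 -0.125 0 0 0; -1 -0.15 0 0 0; -1 -0.175 0 0 0; -1 -0.19 0 0 0",
)

```text
time: 5.35
position: [0.5161, 0.2768, 0.0349]
tool_rot: [0.703, 0.711, -0.0, -0.0]
ft_force: [0.1, 1.4, 0.0]
grip_width: 0.0004
grip_force: 0.0
```

```bash
python3 - <<'E'
from h import *
for i in range(2):
    o=robot.get_obs()["time"];p,d=robot.camera("scene");P=cloud("scene",d);print(o,tile(P))
    q=P.reshape(-1,3);k=q[(q[:,0]>.535)&(q[:,0]<.58)&(q[:,2]>.052)&(q[:,2]<.085)&(q[:,1]>.2)&(q[:,1]<.34)];print(np.percentile(k[:,1],98))
to(cx(.3),.3,.034)
E
```

```text
5.35 (822, array([0.521 , 0.1365]), np.float64(0.1357), np.float64(0.1065))
0.2544148486618196
5.4 (825, array([0.5211, 0.1318]), np.float64(0.1314), np.float64(0.1059))
0.24986996093543848
t 5.45 pos [0.5162 0.277  0.0349] F [ 0.48  0.22 -0.31] tilt -1.0 norm [0.1152 0.0021 0.0045] turn -0.0005
```

Call:
move_arm(
  motion="-1 0.02 0 -0.2 0; -1 0.02 0 -0.4 0; -1 0 0 -0.56 0; -1 -0.2 0 -0.6 0; -1 -0.4 0 -0.6 0; -1 -0.6 0 -0.6 0; -1 -0.8 0 -0.6 0; -1 -1 0 -0.6 0",
)

```text
time: 6.12
position: [0.5186, 0.0763, 0.1553]
tool_rot: [0.702, 0.712, 0.0, 0.0]
ft_force: [1.0, 0.4, 0.2]
grip_width: 0.0007
grip_force: 0.0
```

Call:
move_arm(
  motion="-1 -0.2 0 0 0; -1 -0.4 0 0 0; -1 -0.6 0 0 0; -1 -0.8 0 0 0; -1 -1 0 0 0",
)

```text
time: 6.53
position: [0.521, -0.1241, 0.1551]
tool_rot: [0.703, 0.712, 0.0, 0.0]
ft_force: [-0.1, -0.7, 0.5]
grip_width: 0.0006
grip_force: 0.0
```

```bash
python3 - <<'E'
from h import *
for i in range(1):
    o=robot.get_obs()["time"];p,d=robot.camera("scene");P=cloud("scene",d);print(o,tile(P))
to(cx(-.26),-.26,.034)
E
```

```text
6.5333 (790, array([0.5223, 0.0309]), np.float64(0.0306), np.float64(0.1056))
t 6.5833 pos [ 0.5231 -0.1324  0.1555] F [ 0.73 -4.44  1.02] tilt -0.99997 norm [-0.6335 -0.0047  0.6118] turn -0.0015
```

Call:
move_arm(
  motion="-1 -0.2 0 0 0; -1 -0.4 0 0.1 0; -1 -0.55 0 0.28 0; -1 -0.62 0 0.45 0; -1 -0.62 0 0.58 0; -1 -0.62 0 0.6 0",
)

```text
time: 7.08
position: [0.5197, -0.2455, 0.0302]
tool_rot: [0.704, 0.711, -0.001, -0.005]
ft_force: [-1.5, 0.6, -0.2]
grip_width: 0.0005
grip_force: 0.0
```

```bash
python3 - <<'E'
from h import *
for i in range(2):
    o=robot.get_obs()["time"];p,d=robot.camera("scene");P=cloud("scene",d);print(o,tile(P))
to(cx(-.26),-.26,.034)
E
```

```text
7.0833 (780, array([ 0.5223, -0.0121]), np.float64(-0.013), np.float64(0.1056))
7.1333 (788, array([ 0.5231, -0.0156]), np.float64(-0.0165), np.float64(0.1067))
t 7.1833 pos [ 0.5217 -0.2451  0.0337] F [ 0.19  0.61 -0.31] tilt -0.99999 norm [-0.0744  0.0095 -0.0018] turn -0.0003
```

Call:
move_arm(
  motion="-1 -0.1 0.01 0 0; -1 -0.2 0.01 0 0; -1 -0.3 0.01 0 0; -1 -0.37 0.01 0 0; -1 -0.37 0.01 0 0; -1 -0.37 0.01 0 0; -1 -0.37 0.01 0 0; -1 -0.37 0.01 0 0; -1 -0.37 0.01 0 0; -1 -0.37 0.01 0 0",
)

```text
time: 8.02
position: [0.5256, -0.3193, 0.0349]
tool_rot: [0.702, 0.712, 0.0, -0.0]
ft_force: [-0.7, 0.2, 0.0]
grip_width: 0.0002
grip_force: 0.0
```

```bash
cat > look.py <<'E'
from h import *
import sys
for i in range(int(sys.argv[1])):
    o=robot.get_obs()["time"];p,d=robot.camera("scene");print(round(o,3),tile(cloud("scene",d)))
to(cx(-.33),-.33,.034)
E
python3 look.py 1
```

```text
8.017 (770, array([ 0.5234, -0.077 ]), np.float64(-0.0777), np.float64(0.1065))
t 8.0667 pos [ 0.5257 -0.3195  0.0349] F [-0.09 -0.28 -0.3 ] tilt -1.0 norm [-0.0526 -0.0058  0.0044] turn 0.0
```

Call:
move_arm(
  motion="-1 0 0 0 0; -1 0 0 0 0; -1 0 0 0 0; -1 0 0 0 0; -1 0 0 0 0; -1 0 0 0 0",
)

```text
time: 8.57
position: [0.5257, -0.3204, 0.0349]
tool_rot: [0.703, 0.711, -0.0, -0.0]
ft_force: [-0.3, 0.4, 0.2]
grip_width: 0.0008
grip_force: 0.0
```

```bash
python3 look.py 2
```

```text
8.567 (758, array([ 0.5236, -0.1104]), np.float64(-0.1112), np.float64(0.1069))
8.617 (762, array([ 0.5238, -0.1132]), np.float64(-0.1144), np.float64(0.1083))
t 8.6667 pos [ 0.5257 -0.3203  0.035 ] F [0.41 0.23 0.27] tilt -1.0 norm [-0.0482 -0.0057  0.0048] turn -0.0003
```

```bash
cat > brake.py <<'E'
import numpy as np,sys
from scipy.optimize import least_squares
def run(u,t0,v,gap,m=3.5,T=6,full=0):
    dt=.002;x=0.;f=gap;hit=None;touch=0
    for i in range(int(T/dt)):
        t=i*dt
        if t>t0:f+=u*dt
        c=max(0,x-f)
        if c>0 and hit is None: hit=t
        if hit and c==0: break
        v+=(-60*c-(.02+.3*abs(v))*np.sign(v))/m*dt;x+=v*dt
    return x,v,hit,t
v,gap,rem=map(float,sys.argv[1:4])
best=min(((abs(run(u,t0,v,gap)[1])*1.5+abs(run(u,t0,v,gap)[0]-rem),u,t0) for u in np.arange(.006,.035,.001) for t0 in np.arange(0,2.6,.1)))
print(best,run(best[1],best[2],v,gap))
for m in(3,4): print(m,run(best[1],best[2],v,gap,m))
for dv in(-.003,.003): print(dv,run(best[1],best[2],v+dv,gap))
E
python3 brake.py .057 .0736 .1053
```

```text
(np.float64(0.0010905686245879158), np.float64(0.019000000000000003), np.float64(1.0)) (np.float64(0.10480465278076743), np.float64(0.00039681427023689726), 1.93, 2.644)
3 (np.float64(0.10707523403138376), np.float64(0.005057544513884381), 2.12, 2.762)
4 (np.float64(0.10402635166920812), np.float64(-0.001468026679127011), 1.828, 2.602)
-0.003 (np.float64(0.11117931220675649), np.float64(0.005827608812729783), 2.2840000000000003, 2.978)
0.003 (np.float64(0.1006068445798768), np.float64(-0.002721897098671695), 1.696, 2.422)
```

Call:
move_arm(
  motion="-1 0 0 0 0; -1 0 0 0 0; -1 0 0 0 0; -1 0 0 0 0; -1 0 0 0 0; -1 0 0 0 0; -1 0 0 0 0; -1 0 0 0 0",
)

```text
time: 9.33
position: [0.5257, -0.3203, 0.035]
tool_rot: [0.703, 0.712, -0.0, -0.0]
ft_force: [-0.7, -0.4, 0.5]
grip_width: 0.0006
grip_force: 0.0
```

```bash
python3 look.py 2
```

```text
9.333 (753, array([ 0.5247, -0.1518]), np.float64(-0.1527), np.float64(0.1064))
9.383 (753, array([ 0.5248, -0.1541]), np.float64(-0.1552), np.float64(0.1082))
t 9.4333 pos [ 0.5257 -0.3203  0.035 ] F [ 0.26  0.4  -0.24] tilt -1.0 norm [-0.0485 -0.0059  0.005 ] turn -0.0002
```

```bash
python3 brake.py .049 .0331 .0648
```

```text
(np.float64(0.002070281704902603), np.float64(0.018000000000000002), np.float64(0.1)) (np.float64(0.06670525657355209), np.float64(-0.00011001675423367631), 1.254, 1.968)
3 (np.float64(0.06682689081408302), np.float64(0.0018445618463848077), 1.324, 1.974)
4 (np.float64(0.06696831007026686), np.float64(-0.0013313846721951929), 1.21, 1.982)
-0.003 (np.float64(0.07056563802440745), np.float64(0.003845397300766595), 1.482, 2.182)
0.003 (np.float64(0.06409284739938), np.float64(-0.0031111097581805907), 1.096, 1.824)
```

Call:
move_arm(
  motion="-1 0 0 0 0; -1 -0.003 0 0 0; -1 -0.01 0 0 0; -1 -0.0175 0 0 0; -1 -0.025 0 0 0; -1 -0.0325 0 0 0; -1 -0.04 0 0 0; -1 -0.0475 0 0 0; -1 -0.055 0 0 0; -1 -0.0625 0 0 0; -1 -0.07 0 0 0; -1 -0.0775 0 0 0",
)

```text
time: 10.43
position: [0.5259, -0.3359, 0.035]
tool_rot: [0.703, 0.711, -0.0, -0.0]
ft_force: [1.1, -0.3, -1.2]
grip_width: 0.0007
grip_force: 0.0
```

Call:
move_arm(
  motion="-1 -0.0075 0 0 0; -1 -0.015 0 0 0; -1 -0.0225 0 0 0; -1 -0.03 0 0 0; -1 -0.0375 0 0 0; -1 -0.045 0 0 0",
)

```text
time: 10.93
position: [0.526, -0.345, 0.035]
tool_rot: [0.703, 0.711, -0.0, 0.0]
ft_force: [0.2, 0.3, -0.3]
grip_width: 0.0006
grip_force: 0.1
```

```bash
python3 look.py 1
```

```text
10.933 (743, array([ 0.5254, -0.2161]), np.float64(-0.2173), np.float64(0.1068))
t 10.9833 pos [ 0.5261 -0.3454  0.035 ] F [-0.7  -0.95  0.54] tilt -1.0 norm [ 0.0771 -0.0062  0.005 ] turn -0.0003
```

Call:
move_arm(
  motion="-1 -0.0085 0 0 0; -1 -0.016 0 0 0; -1 -0.0235 0 0 0; -1 -0.031 0 0 0; -1 -0.0385 0 0 0; -1 -0.046 0 0 0",
)

```text
time: 11.48
position: [0.5261, -0.3541, 0.035]
tool_rot: [0.703, 0.711, 0.0, -0.0]
ft_force: [-0.0, -0.3, 0.1]
grip_width: 0.0002
grip_force: 0.0
```

```bash
python3 look.py 2
```

```text
11.483 (738, array([ 0.5252, -0.2162]), np.float64(-0.2173), np.float64(0.1076))
11.533 (734, array([ 0.5251, -0.2162]), np.float64(-0.2169), np.float64(0.1073))
t 11.5833 pos [ 0.5261 -0.3543  0.035 ] F [-0.08 -0.34 -0.12] tilt -1.0 norm [ 0.1217 -0.006   0.0048] turn -0.0003
```

```bash
python3 look.py 1; python3 - <<'E'
from h import *
p,d=robot.camera("scene");P=cloud("scene",d);np.save("pics/d9.npy",d)
a=p[175:265,165:285,::-1].copy();cv2.imwrite("pics/z.png",cv2.resize(a,None,fx=6.6,fy=6.6,interpolation=cv2.INTER_CUBIC))
q=P.reshape(-1,3)
c,s=np.cos(.0132),np.sin(.0132)
L=np.stack([c*q[:,0]+s*q[:,1],-s*q[:,0]+c*q[:,1],q[:,2]],1) # track-aligned
n=L[(q[:,0]>.637)&(q[:,0]<.67)&(q[:,2]>.094)&(q[:,2]<.106)&(abs(q[:,1]+.22)<.06)]
for x0 in np.arange(.635,.665,.005):
    k=n[(n[:,0]>=x0)&(n[:,0]<x0+.005)]
    if len(k)>3:print("noz",x0.round(3),len(k),k[:,1].min().round(4),k[:,1].max().round(4),k[:,1].mean().round(4))
t=L[(q[:,2]>.095)&(q[:,2]<.108)&(abs(q[:,0]-.523)<.066)&(abs(q[:,1]+.217)<.062)]
for x0 in np.arange(.47,.575,.015):
    k=t[(t[:,0]>=x0)&(t[:,0]<x0+.015)]
    if len(k)>3:print("tile",x0.round(3),len(k),k[:,1].min().round(4),k[:,1].max().round(4),k[:,1].mean().round(4))
E
```

```text
11.583 (734, array([ 0.5248, -0.2164]), np.float64(-0.2179), np.float64(0.1078))
t 11.6333 pos [ 0.5261 -0.3541  0.035 ] F [-0.42  0.41 -0.43] tilt -1.0 norm [ 0.1207 -0.0058  0.0048] turn -0.0003
noz 0.635 7 -0.2623 -0.2098 -0.2366
noz 0.64 18 -0.2639 -0.1957 -0.2321
noz 0.645 13 -0.2619 -0.1938 -0.2229
noz 0.65 14 -0.2646 -0.1951 -0.2248
noz 0.655 14 -0.2534 -0.1967 -0.2227
noz 0.66 16 -0.2581 -0.1923 -0.2279
noz 0.665 4 -0.2373 -0.1943 -0.2111
tile 0.47 53 -0.2661 -0.1825 -0.222
tile 0.485 86 -0.2785 -0.1712 -0.2258
tile 0.5 96 -0.2778 -0.1687 -0.223
tile 0.515 103 -0.2803 -0.1697 -0.224
tile 0.53 97 -0.2786 -0.1712 -0.2245
tile 0.545 99 -0.2694 -0.1772 -0.2231
tile 0.56 60 -0.2533 -0.1928 -0.223
```

View pics/z.png

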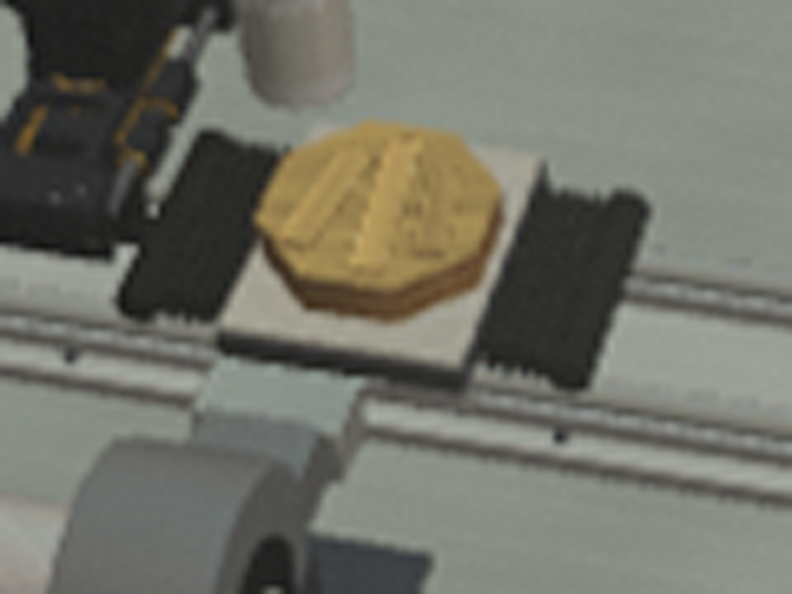

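The crop shows the nozzle's top mouth edge from about (215,358) to (367,378). The sheet's near edge runs from about (222,330) to (468,370). I'll compare their middles along the track.

```bash
python3 - <<'E'
from h import *
f=lambda x,y,z:ray("scene",165+x/6.6-.42,175+y/6.6-.42,z)
al=lambda P:round(-np.sin(.0132)*P[0]+np.cos(.0132)*P[1],4)
a,b=f(215,358,.101),f(367,378,.101);print(a,b,al(a),al(b),(al(a)+al(b))/2)
a,b=f(222,330,.07),f(468,370,.07);print(a,b,al(a),al(b),(al(a)+al(b))/2)
a,b=f(257,218,.1),f(503,212,.1);print(a,b,al(a),al(b),(al(a)+al(b))/2)
d=np.load("pics/d9.npy");q=cloud("scene",d).reshape(-1,3)
for n,c in(("noz",(q[:,0]>.64)&(q[:,0]<.66)&(abs(q[:,1]+.22)<.03)),("tile",(abs(q[:,0]-.52)<.03)&(abs(q[:,1]+.22)<.03))):
    k=q[c&(q[:,2]>.08)&(q[:,2]<.12)];print(n,np.percentile(k[:,2],[10,50,90]))
E
python3 look.py 1
```

```text
[ 0.64083706 -0.25777322  0.101     ] [ 0.63714703 -0.18583159  0.101     ] -0.2662 -0.1942 -0.23020000000000002
[ 0.59605832 -0.27482794  0.07      ] [ 0.59479759 -0.15311829  0.07      ] -0.2827 -0.161 -0.22185
[ 0.54849189 -0.27047047  0.1       ] [ 0.5183815 -0.1567303  0.1      ] -0.2777 -0.1636 -0.22065
noz [0.1028839  0.10608802 0.108596  ]
tile [0.09556248 0.10021065 0.10393117]
11.683 (737, array([ 0.5251, -0.2163]), np.float64(-0.2173), np.float64(0.1077))
t 11.7333 pos [ 0.5261 -0.3539  0.0349] F [0.5  0.26 0.83] tilt -1.0 norm [ 0.1196 -0.0055  0.0047] turn -0.0003
```

Call:
move_arm(
  motion="-1 -0.06 -0.01 0 0; -1 -0.06 -0.01 -0.15 0; -1 -0.06 -0.01 -0.35 0; -1 -0.05 -0.01 -0.53 0; -1 0.1 -0.01 -0.6 0; -1 0.3 -0.01 -0.6 0; -1 0.5 -0.01 -0.6 0; -1 0.7 -0.01 -0.6 0; -1 0.9 -0.01 -0.6 0; -1 1 -0.01 -0.6 0",
)

```text
time: 12.57
position: [0.5203, -0.1503, 0.1551]
tool_rot: [0.702, 0.712, 0.0, -0.001]
ft_force: [-0.3, 0.0, -0.4]
grip_width: 0.0004
grip_force: 0.0
```

Call:
move_arm(
  motion="-1 0.2 0 0 0; -1 0.38 0 0 0; -1 0.47 0 0.1 0; -1 0.47 0 0.28 0; -1 0.47 0 0.46 0; -1 0.47 0 0.58 0; -1 0.47 0 0.6 0; -1 0.47 0 0.6 0",
)

```text
time: 13.23
position: [0.5197, -0.0603, 0.0337]
tool_rot: [0.703, 0.711, -0.001, -0.001]
ft_force: [0.4, 0.3, -0.1]
grip_width: 0.0003
grip_force: 0.0
```

```bash
cat > look2.py <<'E'
from h import *
import sys
c,s=np.cos(.0132),np.sin(.0132)
for i in range(int(sys.argv[1])):
    o=robot.get_obs()["time"];p,d=robot.camera("scene");q=cloud("scene",d).reshape(-1,3);q=q[np.isfinite(q[:,0])]
    L=-s*q[:,0]+c*q[:,1]
    g=lambda m:[np.percentile(L[m],1),np.percentile(L[m],99),L[m].mean()]
    t=g((q[:,2]>.094)&(q[:,2]<.108)&(abs(q[:,0]-.523)<.03)&(abs(q[:,1]+.217)<.065))
    n=g((q[:,0]>.638)&(q[:,0]<.662)&(q[:,2]>.094)&(q[:,2]<.115)&(abs(q[:,1]+.22)<.06))
    k=(abs(q[:,0]-.56)<.02)&(q[:,2]>.052)&(q[:,2]<.085)&(q[:,1]>-.15)&(q[:,1]<-.05)
    print(round(o,3),"tile",np.round(t,4),"mid",round(sum(t[:2])/2,4),"noz",np.round(n,4),"mid",round(sum(n[:2])/2,4),tile(cloud("scene",d))[1:3],"nose",np.percentile(q[k,1],98).round(4))
to(cx(-.06),-.06,.034)
E
python3 look2.py 2
```

```text
13.233 tile [-0.2783 -0.1705 -0.2234] mid -0.2244 noz [-0.2618 -0.1937 -0.2256] mid -0.2278 (array([ 0.5251, -0.2163]), np.float64(-0.2175)) nose -0.098
13.283 tile [-0.2789 -0.1704 -0.2231] mid -0.2247 noz [-0.2626 -0.1939 -0.2259] mid -0.2283 (array([ 0.5251, -0.2165]), np.float64(-0.2174)) nose -0.0988
t 13.3333 pos [ 0.5216 -0.0608  0.0359] F [ 0.05 -0.93 -0.1 ] tilt -1.0 norm [ 0.0043 -0.0024  0.0095] turn -0.0004
```

```bash
python3 - <<'E'
from h import *
c,s=np.cos(.0132),np.sin(.0132)
p,d=robot.camera("side");q=cloud("side",d).reshape(-1,3);q=q[np.isfinite(q[:,0])];L=-s*q[:,0]+c*q[:,1]
for n,m in(("tile",(q[:,2]>.094)&(q[:,2]<.108)&(abs(q[:,0]-.523)<.025)&(abs(q[:,1]+.22)<.075)),("noz",(q[:,0]>.64)&(q[:,0]<.66)&(q[:,2]>.096)&(q[:,2]<.115)&(abs(q[:,1]+.22)<.06))):
    a=np.percentile(L[m],[.5,1,3,50,97,99,99.5]);print(n,m.sum(),a.round(4),((a[1]+a[-2])/2).round(4))
cv2.imwrite("pics/side9.png",cv2.resize(p[170:300,220:420,::-1],None,fx=4,fy=4,interpolation=cv2.INTER_CUBIC))
E
```

```text
tile 257 [-0.2853 -0.2831 -0.2803 -0.2327 -0.1831 -0.1783 -0.1782] -0.2307
noz 93 [-0.269  -0.2688 -0.2674 -0.2377 -0.2002 -0.1982 -0.1967] -0.2335
```

View pics/side9.png

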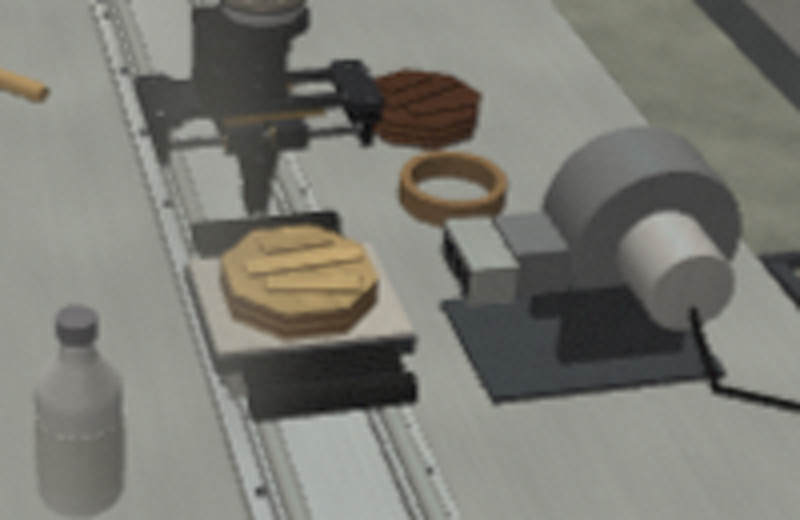

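The side view shows the tile slightly short of the nozzle's centre: the nozzle's top edge runs from (445,225) to (470,272). Both cameras agree on about 3–4 mm to go, so I'll nudge it slowly from the rear.

Call:
move_arm(
  motion="-1 -0.03 0 0 0; -1 -0.06 0 0 0; -1 -0.085 0 0 0; -1 -0.1 0 0 0; -1 -0.106 0 0 0; -1 -0.112 0 0 0; -1 -0.118 0 0 0; -1 -0.124 0 0 0; -1 -0.13 0 0 0",
)

```text
time: 14.13
position: [0.5207, -0.086, 0.0349]
tool_rot: [0.703, 0.712, -0.0, -0.0]
ft_force: [-0.4, -0.2, -0.5]
grip_width: 0.0007
grip_force: 0.0
```

```bash
python3 look2.py 2
```

```text
14.133 tile [-0.2789 -0.1698 -0.2222] mid -0.2244 noz [-0.2617 -0.1939 -0.226 ] mid -0.2278 (array([ 0.5252, -0.2162]), np.float64(-0.2179)) nose -0.098
14.183 tile [-0.2785 -0.1701 -0.2237] mid -0.2243 noz [-0.2625 -0.1946 -0.2265] mid -0.2285 (array([ 0.5252, -0.2163]), np.float64(-0.2172)) nose -0.0984
t 14.2333 pos [ 0.5208 -0.0861  0.0349] F [-0.1  -0.61  0.42] tilt -1.0 norm [0.1304 0.0031 0.0044] turn -0.0002
```

Call:
move_arm(
  motion="-1 -0.003 0 0 0; -1 -0.006 0 0 0; -1 -0.009 0 0 0; -1 -0.011 0 0 0; -1 -0.013 0 0 0; -1 -0.015 0 0 0; -1 -0.017 0 0 0; -1 -0.019 0 0 0; -1 -0.021 0 0 0",
)

```text
time: 14.98
position: [0.5209, -0.0903, 0.035]
tool_rot: [0.703, 0.711, 0.0, 0.0]
ft_force: [0.5, 0.2, -1.3]
grip_width: 0.0005
grip_force: 0.0
```

```bash
python3 look2.py 2
```

```text
14.983 tile [-0.2809 -0.1719 -0.2248] mid -0.2264 noz [-0.262  -0.1937 -0.2261] mid -0.2279 (array([ 0.5255, -0.2181]), np.float64(-0.2194)) nose -0.1014
15.033 tile [-0.2799 -0.1735 -0.2263] mid -0.2267 noz [-0.2621 -0.1932 -0.2262] mid -0.2276 (array([ 0.5252, -0.2183]), np.float64(-0.2197)) nose -0.1012
t 15.0833 pos [ 0.5208 -0.0903  0.0349] F [ 0.46 -0.3   0.45] tilt -1.0 norm [0.1516 0.0032 0.0047] turn -0.0003
```

Moved 2 mm and creeping. I'll hold, then look.

Call:
move_arm(
  motion="-1 0 0 0 0; -1 0 0 0 0; -1 0 0 0 0; -1 0 0 0 0; -1 0.005 0 0 0; -1 0.02 0 0 0",
)

```text
time: 15.58
position: [0.521, -0.0864, 0.035]
tool_rot: [0.703, 0.711, 0.0, 0.0]
ft_force: [0.6, -0.1, 0.1]
grip_width: 0.0004
grip_force: 0.0
```

```bash
python3 look2.py 2
```

```text
15.583 tile [-0.2849 -0.1767 -0.2297] mid -0.2308 noz [-0.2626 -0.1934 -0.2266] mid -0.228 (array([ 0.5256, -0.2225]), np.float64(-0.2238)) nose -0.1046
15.633 tile [-0.2846 -0.1763 -0.2293] mid -0.2304 noz [-0.2632 -0.1933 -0.2269] mid -0.2283 (array([ 0.5253, -0.2226]), np.float64(-0.2236)) nose -0.1045
t 15.6833 pos [ 0.5206 -0.0858  0.0349] F [-0.3  -0.56  0.69] tilt -1.0 norm [0.1289 0.0041 0.0048] turn -0.0001
```

Call:
move_arm(
  motion="-1 0.05 0 0 0; -1 0.1 0 -0.1 0; -1 0.1 0 -0.3 0; -1 0.1 0 -0.5 0; -1 0.1 0 -0.6 0",
)

```text
time: 16.1
position: [0.5222, -0.0657, 0.1587]
tool_rot: [0.702, 0.712, 0.001, 0.002]
ft_force: [1.3, -0.2, -0.5]
grip_width: 0.0002
grip_force: 0.0
```

```bash
python3 look2.py 2
```

```text
16.1 tile [-0.2857 -0.1784 -0.2315] mid -0.2321 noz [-0.2628 -0.1934 -0.2272] mid -0.2281 (array([ 0.5261, -0.224 ]), np.float64(-0.2253)) nose -0.1062
16.15 tile [-0.2866 -0.1787 -0.2317] mid -0.2326 noz [-0.2621 -0.1938 -0.2271] mid -0.2279 (array([ 0.5254, -0.2243]), np.float64(-0.2257)) nose -0.1066
t 16.2 pos [ 0.5234 -0.0663  0.159 ] F [ 0.05  0.52 -0.73] tilt -0.99996 norm [ 0.0335 -0.0163  0.6246] turn -0.0
```

Call:
move_arm(
  motion="-1 -0.2 0 0 0; -1 -0.4 0 0 0; -1 -0.6 0 0 0; -1 -0.8 0 0 0; -1 -1 0 0 0",
)

```text
time: 16.62
position: [0.5221, -0.2667, 0.1535]
tool_rot: [0.703, 0.712, -0.0, -0.001]
ft_force: [0.5, -0.4, 0.3]
grip_width: 0.0006
grip_force: 0.0
```

Call:
move_arm(
  motion="-1 -0.2 0 0 0; -1 -0.4 0 0 0; -1 -0.55 0 0 0; -1 -0.59 0 0.12 0; -1 -0.59 0 0.3 0; -1 -0.59 0 0.48 0; -1 -0.59 0 0.6 0; -1 -0.59 0 0.62 0; -1 -0.59 0 0.62 0",
)

```text
time: 17.37
position: [0.5228, -0.382, 0.0277]
tool_rot: [0.703, 0.712, 0.0, -0.004]
ft_force: [-0.1, -0.1, 0.2]
grip_width: 0.0007
grip_force: 0.0
```

```bash
sed -i 's/to(cx(-.06),-.06,.034)/to(cx(-.358),-.358,.034)/' look2.py; python3 look2.py 2
```

```text
17.367 tile [-0.2872 -0.1788 -0.2308] mid -0.233 noz [-0.2629 -0.1935 -0.2265] mid -0.2282 (array([ 0.5251, -0.224 ]), np.float64(-0.2261)) nose -0.1074
17.417 tile [-0.2871 -0.1784 -0.2315] mid -0.2327 noz [-0.2633 -0.1941 -0.2266] mid -0.2287 (array([ 0.5255, -0.2244]), np.float64(-0.2257)) nose -0.1074
t 17.4667 pos [ 0.5252 -0.3844  0.0315] F [ 0.4   0.19 -0.84] tilt -1.0 norm [ 0.1318  0.0011 -0.0126] turn -0.0001
```

Call:
move_arm(
  motion="-1 0.03 0 -0.01 0; -1 0.06 0 -0.01 0; -1 0.09 0 -0.01 0; -1 0.11 0 -0.01 0; -1 0.12 0 -0.01 0; -1 0.126 0 -0.01 0; -1 0.13 0 -0.01 0; -1 0.134 0 -0.01 0; -1 0.138 0 -0.01 0; -1 0.138 0 -0.01 0",
)

```text
time: 18.3
position: [0.5241, -0.3567, 0.0329]
tool_rot: [0.703, 0.711, -0.0, -0.0]
ft_force: [-0.1, -0.3, -0.2]
grip_width: 0.0004
grip_force: 0.1
```

```bash
python3 look2.py 2
```

```text
18.3 tile [-0.287  -0.1783 -0.2318] mid -0.2327 noz [-0.2628 -0.1943 -0.2264] mid -0.2285 (array([ 0.5255, -0.224 ]), np.float64(-0.2254)) nose -0.1065
18.35 tile [-0.2868 -0.1789 -0.2321] mid -0.2328 noz [-0.2617 -0.1937 -0.2263] mid -0.2277 (array([ 0.5252, -0.2243]), np.float64(-0.2257)) nose -0.1065
t 18.4 pos [ 0.5241 -0.3568  0.0329] F [-0.5   0.26 -0.15] tilt -1.0 norm [-0.0061  0.0044 -0.0057] turn -0.0003
```

Call:
move_arm(
  motion="-1 0.002 0 0 0; -1 0.004 0 0 0; -1 0.006 0 0 0; -1 0.008 0 0 0; -1 0.008 0 0 0; -1 0.008 0 0 0",
)

```text
time: 18.9
position: [0.5241, -0.355, 0.033]
tool_rot: [0.703, 0.712, -0.0, -0.0]
ft_force: [0.3, -0.6, -0.4]
grip_width: 0.0003
grip_force: 0.0
```

```bash
python3 look2.py 2
```

```text
18.9 tile [-0.2835 -0.1755 -0.2275] mid -0.2295 noz [-0.2625 -0.1941 -0.2267] mid -0.2283 (array([ 0.5252, -0.2215]), np.float64(-0.2222)) nose -0.1036
18.95 tile [-0.2825 -0.1757 -0.2293] mid -0.2291 noz [-0.2627 -0.1938 -0.2269] mid -0.2282 (array([ 0.5255, -0.2214]), np.float64(-0.2224)) nose -0.1039
t 19.0 pos [ 0.5242 -0.355   0.033 ] F [ 0.96  0.59 -0.07] tilt -1.0 norm [-0.0149  0.0042 -0.0052] turn -0.0002
```

Call:
move_arm(
  motion="-1 -0.02 0 0 0; -1 -0.06 0 0 0; -1 -0.1 0 0 0; -1 -0.1 0 -0.15 0; -1 -0.1 0 -0.35 0; -1 -0.1 0 -0.53 0; -1 -0.1 0 -0.6 0",
)

```text
time: 19.58
position: [0.5267, -0.3785, 0.1586]
tool_rot: [0.703, 0.711, -0.0, 0.005]
ft_force: [0.8, -0.7, 0.0]
grip_width: 0.0004
grip_force: 0.0
```

```bash
python3 look2.py 2; python3 - <<'E'
from h import *
c,s=np.cos(.0132),np.sin(.0132)
p,d=robot.camera("side");q=cloud("side",d).reshape(-1,3);q=q[np.isfinite(q[:,0])];L=-s*q[:,0]+c*q[:,1]
for n,m in(("tile",(q[:,2]>.094)&(q[:,2]<.108)&(abs(q[:,0]-.523)<.025)&(abs(q[:,1]+.22)<.075)),("noz",(q[:,0]>.64)&(q[:,0]<.66)&(q[:,2]>.096)&(q[:,2]<.115)&(abs(q[:,1]+.22)<.06))):
    a=np.percentile(L[m],[.5,1,3,50,97,99,99.5]);print(n,m.sum(),a.round(4),((a[1]+a[-2])/2).round(4))
E
```

```text
19.583 tile [-0.28   -0.1735 -0.2242] mid -0.2268 noz [-0.2626 -0.1939 -0.2257] mid -0.2283 (array([ 0.5252, -0.2187]), np.float64(-0.2196)) nose -0.1006
19.633 tile [-0.2805 -0.1736 -0.2254] mid -0.227 noz [-0.2618 -0.1944 -0.227 ] mid -0.2281 (array([ 0.5254, -0.2183]), np.float64(-0.2197)) nose -0.101
t 19.6833 pos [ 0.5264 -0.3781  0.1573] F [ 0.03  1.05 -0.19] tilt -0.99996 norm [ 0.1049 -0.0099  0.6156] turn -0.0005
tile 260 [-0.286  -0.2851 -0.2818 -0.2378 -0.1976 -0.1945 -0.1937] -0.2398
noz 93 [-0.2712 -0.2703 -0.2695 -0.2363 -0.2001 -0.1986 -0.1978] -0.2345
```

Call:
move_arm(
  motion="-1 -0.1 0 -0.1 0; -1 -0.2 0 -0.2 0; -1 -0.3 0 -0.3 0; -1 -0.35 0 -0.35 0; -1 -0.35 0 -0.35 0; -1 -0.35 0 -0.35 0; -1 -0.35 0 -0.35 0; -1 -0.35 0 -0.35 0; -1 -0.35 0 -0.35 0; -1 -0.35 0 -0.35 0; -1 -0.35 0 -0.35 0; -1 -0.35 0 -0.35 0",
)

```text
time: 20.73
position: [0.5253, -0.4446, 0.2228]
tool_rot: [0.703, 0.712, 0.0, -0.0]
ft_force: [-0.0, 0.3, -0.3]
grip_width: 0.0002
grip_force: 0.0
```

```bash
python3 look2.py 2; python3 - <<'E'
from h import *
c,s=np.cos(.0132),np.sin(.0132)
p,d=robot.camera("side");q=cloud("side",d).reshape(-1,3);q=q[np.isfinite(q[:,0])];L=-s*q[:,0]+c*q[:,1]
for n,m in(("tile",(q[:,2]>.094)&(q[:,2]<.108)&(abs(q[:,0]-.523)<.025)&(abs(q[:,1]+.22)<.075)),("noz",(q[:,0]>.64)&(q[:,0]<.66)&(q[:,2]>.096)&(q[:,2]<.115)&(abs(q[:,1]+.22)<.06))):
    a=np.percentile(L[m],[.5,1,3,50,97,99,99.5]);print(n,m.sum(),a.round(4),((a[1]+a[-2])/2).round(4))
E
```

```text
20.733 tile [-0.2803 -0.1723 -0.2249] mid -0.2263 noz [-0.2619 -0.1939 -0.2275] mid -0.2279 (array([ 0.5256, -0.2178]), np.float64(-0.2192)) nose -0.1001
20.783 tile [-0.2791 -0.1728 -0.2249] mid -0.226 noz [-0.2628 -0.1933 -0.2265] mid -0.228 (array([ 0.5254, -0.2177]), np.float64(-0.2189)) nose -0.1002
t 20.8333 pos [ 0.5253 -0.4449  0.223 ] F [ 0.22 -0.6  -0.46] tilt -1.0 norm [0.4344 0.0041 0.945 ] turn -0.0002
tile 275 [-0.2848 -0.2836 -0.2814 -0.2328 -0.1818 -0.1792 -0.1782] -0.2314
noz 96 [-0.2696 -0.2694 -0.2684 -0.2362 -0.2021 -0.2002 -0.1983] -0.2348
```

The tile is now within about 2 mm of the nozzle's centre. I'll watch it for two seconds.

Call:
move_arm(
  motion="-1 0 0 0 0; -1 0 0 0 0; -1 0 0 0 0; -1 0 0 0 0; -1 0 0 0 0; -1 0 0 0 0; -1 0 0 0 0; -1 0 0 0 0; -1 0 0 0 0; -1 0 0 0 0; -1 0 0 0 0; -1 0 0 0 0",
)

```text
time: 21.88
position: [0.5252, -0.445, 0.223]
tool_rot: [0.703, 0.711, -0.0, -0.0]
ft_force: [0.9, -0.2, -0.3]
grip_width: 0.0005
grip_force: 0.0
```

Call:
move_arm(
  motion="-1 0 0 0 0; -1 0 0 0 0; -1 0 0 0 0; -1 0 0 0 0; -1 0 0 0 0; -1 0 0 0 0; -1 0 0 0 0; -1 0 0 0 0; -1 0 0 0 0; -1 0 0 0 0; -1 0 0 0 0; -1 0 0 0 0",
)

```text
time: 22.88
position: [0.5252, -0.445, 0.223]
tool_rot: [0.703, 0.711, -0.0, -0.0]
ft_force: [0.7, 0.4, 0.0]
grip_width: 0.0007
grip_force: 0.0
```

```bash
python3 look2.py 2; python3 -c "
from rig import robot
print(robot.hand_in())"
```

```text
22.883 tile [-0.2806 -0.1724 -0.2243] mid -0.2265 noz [-0.2627 -0.1934 -0.2261] mid -0.2281 (array([ 0.5252, -0.2179]), np.float64(-0.2189)) nose -0.1008
22.933 tile [-0.2796 -0.1725 -0.2252] mid -0.226 noz [-0.2627 -0.1943 -0.2258] mid -0.2285 (array([ 0.5255, -0.2178]), np.float64(-0.2189)) nose -0.1002
t 22.9833 pos [ 0.5252 -0.445   0.223 ] F [ 0.32  0.65 -0.49] tilt -1.0 norm [0.4352 0.0043 0.9448] turn -0.0003
the job is handed in; nothing more can be done
None
```

I handed the job in at about 23 s: the carriage stayed at rest for the two-second watch with the arm drawn back, and the tile is centred on the nozzle to about 2–3 mm by the cameras; getting there took a failed first push that skimmed over the rear nose without moving the carriage, plus two small corrective nudges.

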